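# Pop the hex nut from its spring ejector and trap it with the other finger

### The arm

A 6-joint arm with a two-finger parallel gripper is mounted at the origin on the work surface. World frame = base frame: x ahead of the robot, y to its left, z up, the work surface at z = 0. Lengths are in mm, angles in rad, forces in N, time in s.
With the tool pointing down it reaches from about 275 to 750 mm from the base axis. Payload 10.2 kg.
Tool frame: the origin (TCP) lies between the finger pads; the fingertips stand 11 mm ahead of it and the grasp point (between the pads) lies 8 mm behind it (bot.tip_extent is the distance from the TCP to the fingertips, in mm); z points along the fingers, y is the direction in which the jaws open and shut (so a half turn about z gives the same grasp; the last joint's range is limited). The gripper opens to 85 mm and grips with 20 to 120 N. Pads are 22 mm wide; open, the fingers measure 114 mm over their backs; the gripper's body (76 mm by 85 mm) begins 54 mm behind the grasp point. The pads swing forward as they close: fully open they stand 13 mm farther back than shut.
Start: joints at [-1.502, 0.313, 1.498, -0, 1.331, -0.223], TCP at [151.017, -502.817, 242.294] pointing down, gripper open.
Joint ranges: [-2.94, 2.94], [-0.97, 2.17], [0.19, 2.56], [-1.23, 4.37], [0.02, 3.11], [-2.88, 2.88]. Speed limits (rad/s): [2.39, 2.39, 3.01, 3.14, 3.14, 3.14].

### API

Orientations are given as a rotation vector (axis times angle).
In Python, from station import bot gives the robot as it stands. Calls block until the motion is done:
- bot.move_to(position, orientation): joint-space move of the TCP to a pose.
- bot.line_to(position, max_speed=150, rotation=None, until_force=None): straight line of the TCP; rotation=None keeps the orientation; max_speed is the mean speed in mm/s. With until_force (N) it stops when the force on the tool has changed by that much, and returns True; else False.
- bot.move_j(angles): joint-space move.
- bot.move_gripper(opening, newtons=None): finger opening in mm; newtons is the grip in N (None keeps the last); returns when the fingers have stopped.
- bot.dwell(seconds).
- bot.solve_ik(position, orientation): joint angles nearest the present ones, or None.
- bot.read_camera(name): name is "side" or "top" or "wrist"; returns the picture (480x640x3 uint8, red, green, blue); there is no depth.
- bot.camera_params(name): a dict with "K" (3x3 intrinsics, pixels), "position" and "orientation" of the camera in the world. Camera axes: x right, y down, z forward; pixel columns grow to the right and rows downward; lengths in mm; the calibration is good to about 2 mm. A picture is of the moment at which its call begins: read the wrist's pose just before it. camera_params takes no time and is no camera call; for the wrist camera it gives the pose at the moment of the call.
A pose or a line that the arm cannot do raises bot.IKError and nothing moves.
- bot.close_job(): hands the job in, once; it reports no verdict.
Trained networks look in the newest picture that a camera, given by its name, has taken for a name from the list of things; names that differ only in an ending like _2 or _b are one class to them, and where a whole thing is asked for, a point or a joint stands for the part that bears it (a point fixed in the world has none). Each returns a list of dicts, best first, with "conf" (0 to 1); they miss things now and then, are a little off and sometimes report something else, mostly with a low value. They report only what shows in the picture. A call takes as long as a camera call. They do not tell look-alikes from the thing itself.
- bot.look_for(thing, camera): "point" ([row, column] in pixels, amid what is visible of it).
- bot.pinpoint(thing, camera): "point" ([row, column] in pixels: a listed point, or the origin of a listed thing).
Readings, each from a call of its own:
- bot.get_t(): time.
- bot.get_q(): joint angles.
- bot.get_qd(): joint speeds.
- bot.get_joint_torque(): joint torques, N m.
- bot.get_position(): TCP position.
- bot.get_orientation(): TCP orientation.
- bot.get_wrist_force(): force on the tool from outside, world axes, zero at the start.
- bot.get_torque(): the same for the moment, N m.
- bot.get_opening(): finger opening in mm.
Only numpy, scipy, OpenCV 4.12 (cv2) and the standard library are available. Lean on these libraries where they do the work, as an engineer would, in place of code of your own. Each camera call takes 0.05 s, during which the arm holds its last target.

### The job

Get the hex nut out of its spring ejector without losing it: press the button of the ejector that holds the hex nut all the way down with one fingertip, and with the other finger, standing in the channel, stop the nut after it has come out at least a centimetre and before it slides off the open end. The program finishes while holding: button still down under one finger and the nut at rest, flat in the channel, against the other. Do not lift the nut, and leave the ejector with the round plug and all other things alone.

Things in the scene. Friction and masses are not known exactly. Their poses are not given: they have to be found in the camera images.
- ejector_hex: Spring ejector holding the hex nut: fixed, 255 mm long, grey base, aluminium channel, black button at its side. Origin on the table under the channel's centre line, at the gate; z up, -x points along the channel to its open end. In its frame (mm): button centre x -45, y +58; channel floor level, 30 high, x -85 to 57, 43 wide inside; spring housing x 60 to 170, 56 wide, 60 high.
- ejector_hex_gate (a point): Point on the channel floor at the gate, where the nut's front corner waits. The gate is a steel strip, 6 mm thick, 30 wide, 7 above the floor; the button lowers it below the floor, then a damped spring (4 to 5 N) pushes the nut to -x at 30 to 60 mm/s; unstopped it runs off the end in 2 to 3.5 s. The gate rises again when the button is let go.
- ejector_hex_end (a point): Point on the channel floor at the open end, on the centre line, 85 mm beyond the gate; 30 mm drop to the table. The channel's side walls are 4 mm thick and rise only 5 mm above the floor between gate and end (14 mm beside the nest).
- ejector_hex_button_top (a point): Centre of the button's top (black disc, 30 mm diameter), moves with it; 47 mm above the table when up, 38 when fully down, that is 8 above the channel floor: a second fingertip level with the pressing one then hangs in the channel, clear of floor and walls. It lies 58 mm sideways of the channel's centre line, 45 mm from the gate towards the open end.
- ejector_hex_button (a joint): How far that button is pressed, m: 0 up, 0.009 fully down against a hard stop; springs back. The spring takes 2.5 N at the start to 5 N fully down, plus some 2 to 5 N of gate friction. The gate lets the nut go at about 0.007.
- hex_nut: Large loose dark steel hex nut with an open bore, 41 mm across flats, 47 mm across corners, 22 mm high, bore 27 mm, about 150 g, lying flat in the nest with a corner pointing along the channel. Origin at its centre, half-way up: at the start at x = +24, y = 0, z = 41 mm in the frame of ejector_hex.
- ejector_round: A second, identical ejector (same frame and sizes as ejector_hex), which holds the round plug. To be left alone.
- ejector_round_button (a joint): How far the other ejector's button is pressed, m (0 up, 0.009 down). Must stay up.
- plug: Loose plain steel round plug, solid (no hole), 41 mm diameter, 40 mm high, in the nest of the other ejector. Origin at the centre of its underside. To be left alone.
- bolt_up: Bystander: big steel bolt standing on its hex head, 86 mm high, head 43 mm across; beside the hex-nut ejector's spring housing. Origin at the centre of its underside.
- spare_washer_stack: Bystander: brass ring, 38 mm diameter, 18 mm high, beside the other ejector's spring housing. Origin at the centre of its underside.
- jar: Bystander: clear jar, 64 mm diameter, 80 mm high, with white cap, near the robot. Origin at the centre of its underside.
- wrench: Bystander: wrench lying flat on the right, near the robot. Origin at its underside.
- screwdriver: Bystander: screwdriver lying on the left. Origin at its underside.
- oil_tin: Bystander: steel tin, 60 mm diameter, 110 mm high, on the right. Origin at the centre of its underside.
- carton: Bystander: small cardboard carton, 90 x 60 x 45 mm, on the right. Origin at the centre of its underside.
Things that resemble listed ones, but are neither listed nor needed, are in the scene too. Leave any green or purple look-alike of the hex_nut alone.

How it is judged:
By the outcome, as a careful person would: the job done as asked, in the order asked, and still so for the second after the job is handed in, while the arm keeps its last pose, push and grip.
It also fails if it takes over 32 s, if anything falls off the work surface, if the arm or the gripper's body presses on something with over 40 N, if the wrist force passes 120 N, or if a joint passes its speed limit or range.

## Working session

There is one attempt and no reset: what is moved stays moved. The work goes in short steps, each a Python script; the robot and the scene stay as the last script left them, time stands still between calls to the robot, and variables do not carry over. Pictures are saved under pics/ and viewed, and the job is handed in when it is done.

```bash
ls; mkdir -p pics
python3 - <<'E'
from station import bot
import cv2
print(bot.get_t(),bot.get_orientation(),bot.get_opening())
for c in ("top","side"):
    im=bot.read_camera(c); cv2.imwrite(f"pics/{c}0.png",im[:,:,::-1])
    p=bot.camera_params(c); print(c,p)
    for n in ("hex_nut","ejector_hex","ejector_hex_gate","ejector_hex_end","ejector_hex_button_top","plug","ejector_round","bolt_up","spare_washer_stack"):
        print(n,[(round(d["conf"],2),[round(float(v)) for v in d["point"]]) for d in bot.pinpoint(n,c)])
print(bot.get_t())
E
```

```text
pics
0.0 [-3.10698078e+00 -4.56541090e-01 -1.28835555e-04] 85.5121960171433
top {'K': array([[447.81617585,   0.        , 314.84869146],
       [  0.        , 447.81617585, 243.27685386],
       [  0.        ,   0.        ,   1.        ]]), 'position': array([ 348.05213816,  -11.15827743, 1035.74793514]), 'orientation': array([-2.11171877,  2.14065436, -0.20195353])}
hex_nut [(0.8, [218, 196]), (0.69, [199, 258]), (0.61, [195, 313])]
ejector_hex [(0.66, [209, 264]), (0.55, [231, 243])]
ejector_hex_gate [(0.62, [209, 261])]
ejector_hex_end [(0.61, [246, 270])]
ejector_hex_button_top [(0.65, [229, 243])]
plug [(0.86, [202, 404])]
ejector_round [(0.65, [214, 401]), (0.19, [210, 263])]
bolt_up [(0.72, [246, 274]), (0.53, [187, 223])]
spare_washer_stack [(0.76, [171, 384])]
side {'K': array([[576.1904008 ,   0.        , 315.72357302],
       [  0.        , 576.1904008 , 244.38708962],
       [  0.        ,   0.        ,   1.        ]]), 'position': array([-391.13544609, -989.97602301, 1061.06873375]), 'orientation': array([-2.06645953,  0.82320283, -0.40702569])}
hex_nut [(0.58, [280, 400])]
ejector_hex []
ejector_hex_gate []
ejector_hex_end []
ejector_hex_button_top []
plug [(0.42, [279, 399])]
ejector_round [(0.78, [290, 394])]
bolt_up [(0.17, [290, 393])]
spare_washer_stack [(0.4, [268, 406])]
1.0
```

View pics/top0.png

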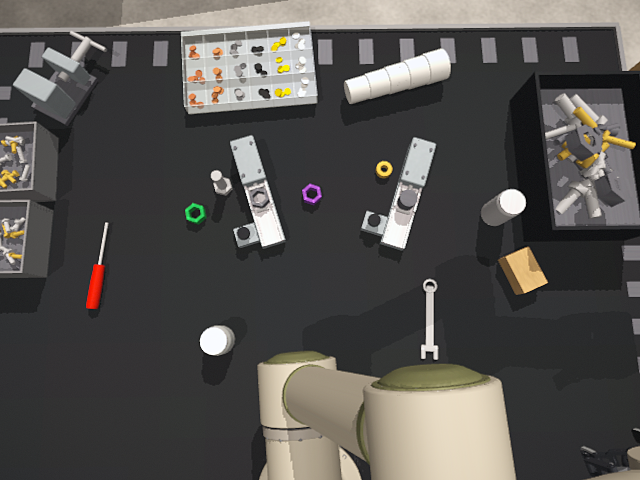

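Run:
```python
import cv2
im=cv2.imread("pics/top0.png")[120:300,170:450]
cv2.imwrite("pics/top0c.png",cv2.resize(im,(800,514),interpolation=cv2.INTER_CUBIC))
```

```text
(no output)
```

View pics/top0c.png

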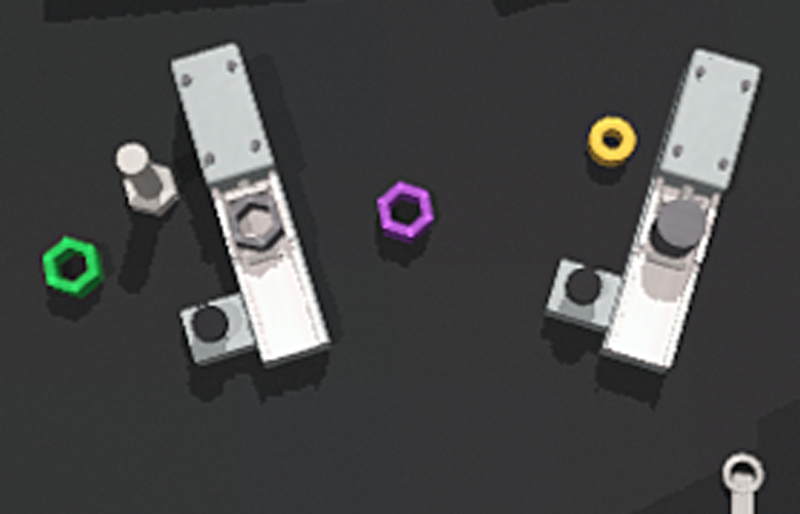

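View pics/side0.png

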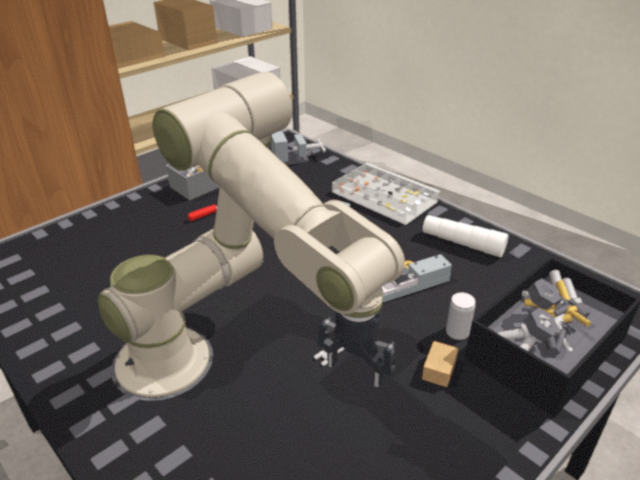

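```bash
cat > h.py <<'E'
import numpy as np
from scipy.spatial.transform import Rotation as R
from scipy.optimize import least_squares
def proj(p,X):
    X=np.atleast_2d(X); Rm=R.from_rotvec(p["orientation"]).as_matrix()
    c=(X-p["position"])@Rm; uv=c@np.asarray(p["K"]).T; uv=uv[:,:2]/uv[:,2:]
    return uv  # col,row
def toworld(pose,L):
    x,y,t=pose; L=np.atleast_2d(L).astype(float); c,s=np.cos(t),np.sin(t)
    return np.c_[x+c*L[:,0]-s*L[:,1], y+s*L[:,0]+c*L[:,1], L[:,2]]
def fit(p,L,uv,x0):
    r=least_squares(lambda q:(proj(p,toworld(q,L))-uv).ravel(),x0,loss="soft_l1",x_scale=[100,100,1])
    return r.x,proj(p,toworld(r.x,L))-uv
E
python3 - <<'E'
from station import bot
from h import *
p=bot.camera_params("top")
L=[[-45,58,47],[170,28,60],[170,-28,60],[60,-28,60],[60,28,60],[24,0,52],[-85,-25.5,35],[-85,25.5,35]]
c=np.array([[209,323],[171,62],[238,44],[273,170],[213,185],[259,222],[329,345],[263,365]])
uv=c/2.857+[170,120]
q,r=fit(p,L,uv,[450,100,0.2])
print(q,r.round(1))
t=q[2]
print(toworld(q,[[-45,58,47],[-45,0,30],[0,0,30]]))
E
```

```text
[6.16730004e+02 1.01054273e+02 2.85537912e-01] [[ 0.3  0.7]
 [ 0.4  0.2]
 [ 0.3 -0.1]
 [ 1.1 -0.9]
 [-1.6  0.8]
 [-1.1 -0.1]
 [-0.8 -0. ]
 [ 0.7 -0.5]]
[[557.21497156 144.0305558   47.        ]
 [573.55204176  88.3789598   30.        ]
 [616.73000417 101.05427288  30.        ]]
```

Run:
```python
from station import bot
from h import *
import cv2
q=[616.73,101.05,0.28554]
print(bot.tip_extent)
c=toworld(q,[-45,29,240])[0]
best=None
for s in (1,-1):
    t=q[2]; y=s*np.array([-np.sin(t),np.cos(t),0]); z=np.array([0,0,-1.]); x=np.cross(y,z)
    rv=R.from_matrix(np.c_[x,y,z]).as_rotvec(); j=bot.solve_ik(c,rv); print(s,rv,j)
    if j is not None and (best is None or abs(j[5])<abs(best[1][5])): best=(rv,j)
rv=best[0]; np.save("rv.npy",rv)
bot.move_to(c,rv); print(bot.get_t())
bot.move_gripper(43.5,40); print(bot.get_t(),bot.get_opening(),bot.tip_extent)
p=bot.camera_params("wrist"); im=bot.read_camera("wrist"); cv2.imwrite("pics/w1.png",im[:,:,::-1])
np.save("w1.npy",np.r_[p["position"],p["orientation"],np.asarray(p["K"]).ravel()])
L=[[-45,58,47],[-85,-21.5,30],[-85,21.5,30],[24,0,52],[0,0,30]]
print(proj(p,toworld(q,L)).round(),bot.get_wrist_force())
for n in ("ejector_hex_button_top","ejector_hex_gate","ejector_hex_end"): print(n,bot.pinpoint(n,"wrist"))
```

```text
11.0
1 [ 0.447003   -3.10962903 -0.        ] [-1.76206250e-04  4.30415999e-01  1.33691271e+00 -4.44089210e-16
  1.37426394e+00 -1.85651253e+00]
-1 [3.10962903 0.447003   0.        ] [-1.76206250e-04  4.30415999e-01  1.33691271e+00 -4.44089210e-16
  1.37426394e+00  1.28508012e+00]
3.6333
4.125 43.58071984126324 11.0
[[289. 217.]
 [366. 250.]
 [326. 250.]
 [350. 143.]
 [348. 168.]] [0.39169032 0.13629099 0.88760344]
ejector_hex_button_top [{'point': [213.0, 290.2], 'conf': 0.95}]
ejector_hex_gate [{'point': [166.9, 346.2], 'conf': 0.82}]
ejector_hex_end [{'point': [247.3, 348.5], 'conf': 0.9}]
```

View pics/w1.png

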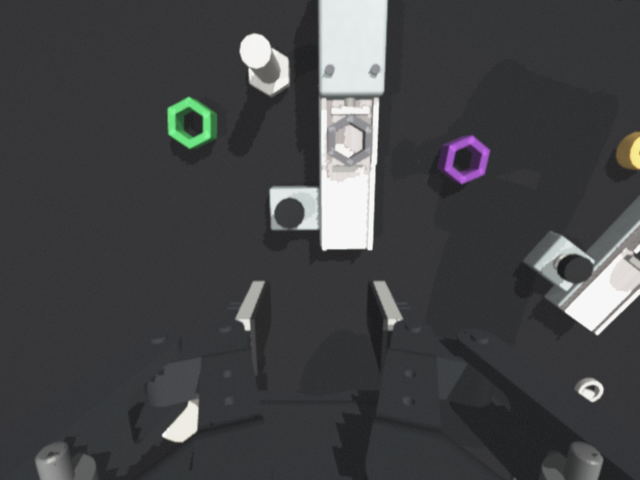

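Run:
```python
from h import *
import cv2
w=np.load("w1.npy"); p=dict(position=w[:3],orientation=w[3:6],K=w[6:].reshape(3,3))
# nut top centre, housing front top corners, button top, end corners (outer wall top)
L=[[-45,58,47],[0,0,30],[-85,0,30],[24,0,52],[60,28,60],[60,-28,60]]
uv=np.array([[290,212.5],[346.5,167.5],[347.5,248],[350,140],[319,94],[384.5,94]])
q,r=fit(p,L,uv,[616.73,101.05,.2855]); print(q,r.round(1))
print(toworld(q,[[-45,58,47]]))
im=cv2.imread("pics/w1.png")[60:270,220:420]; cv2.imwrite("pics/w1c.png",cv2.resize(im,(571,600),interpolation=cv2.INTER_CUBIC))
```

```text
[6.19921162e+02 1.01979408e+02 2.97086075e-01] [[-0.8  1.3]
 [ 1.4 -2.7]
 [-0.4 -0.6]
 [ 0.3 -1. ]
 [-0.2  1.3]
 [ 0.1  0.4]]
[[559.91381151 144.26555095  47.        ]]
```

View pics/w1c.png

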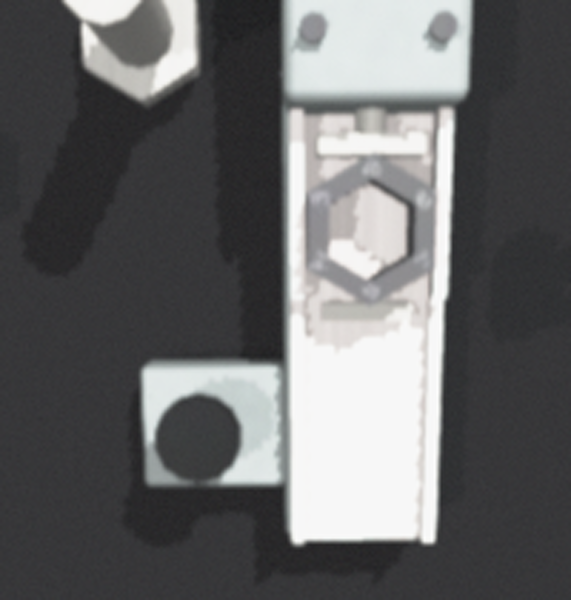

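```bash
python3 - <<'E'
from station import bot
from h import *
import cv2
q=[618.5,101.6,0.291]; np.save("q.npy",q)
t=q[2]; y=-np.array([-np.sin(t),np.cos(t),0]); z=np.array([0,0,-1.]); x=np.cross(y,z)
rv=R.from_matrix(np.c_[x,y,z]).as_rotvec()
j=bot.solve_ik(toworld(q,[-45,29,240])[0],rv); print(j)
c=lambda h: toworld(q,[-45,29,h])[0]
bot.line_to(c(78),max_speed=120,rotation=rv)
print(bot.get_t(),bot.get_position(),bot.get_wrist_force(),bot.get_opening())
for cam in ("wrist","side","top"):
    im=bot.read_camera(cam); cv2.imwrite(f"pics/{cam}2.png",im[:,:,::-1])
E
python3 -c "
import cv2,numpy as np
a=cv2.imread('pics/wrist2.png');cv2.imwrite('pics/w2.png',a)
b=cv2.imread('pics/top2.png')[120:300,170:450];cv2.imwrite('pics/t2.png',cv2.resize(b,(800,514)))"
```

```text
[ 2.99426079e-04  4.34255388e-01  1.33122667e+00 -4.44089210e-16
  1.37611059e+00  1.28009575e+00]
5.825 [567.42211808 116.49250415  78.67595661] [ 0.20238522 -0.41165576 -1.13511564] 43.48578074538248
```

View pics/w2.png

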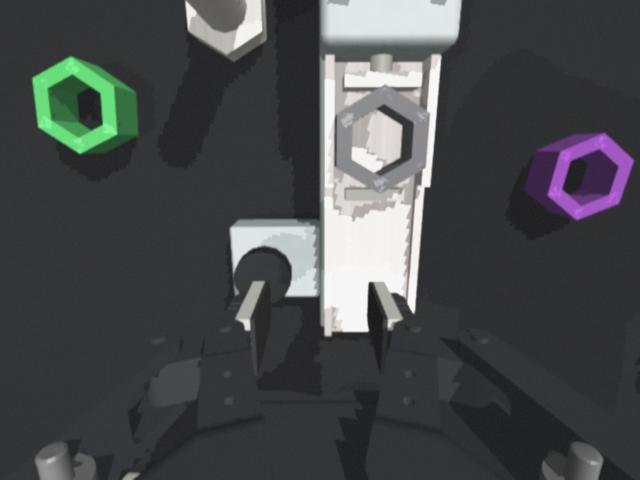

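View pics/t2.png

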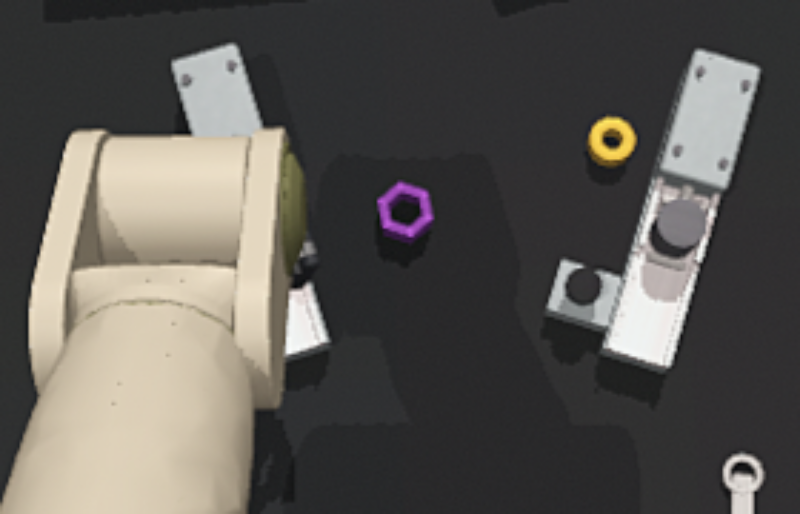

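Run:
```python
from station import bot
from h import *
q=np.load("q.npy"); p=bot.camera_params("wrist"); print(p["position"],bot.get_position())
z=78.7-11
for zz in (z,z-6,z+10):
  print(zz,proj(p,toworld(q,[[-34,29+s*d,zz] for s in(1,-1) for d in (21.8,29,36)]+[[-56,29+s*d,zz] for s in(1,-1) for d in (21.8,29,36)])).round().tolist())
```

```text
[631.48547049 136.01005903 210.46630419] [567.29033806 116.49783134  78.48027661]
67.7 [[270.0, 275.0], [254.0, 275.0], [239.0, 275.0], [367.0, 275.0], [383.0, 275.0], [399.0, 275.0], [272.0, 320.0], [257.0, 320.0], [242.0, 320.0], [366.0, 319.0], [381.0, 319.0], [396.0, 319.0]]
61.7 [[272.0, 271.0], [257.0, 271.0], [241.0, 271.0], [366.0, 271.0], [381.0, 271.0], [396.0, 271.0], [274.0, 313.0], [259.0, 313.0], [244.0, 313.0], [364.0, 313.0], [379.0, 313.0], [393.0, 313.0]]
77.7 [[267.0, 284.0], [250.0, 284.0], [233.0, 284.0], [371.0, 284.0], [388.0, 284.0], [404.0, 284.0], [269.0, 331.0], [253.0, 331.0], [237.0, 331.0], [369.0, 331.0], [385.0, 331.0], [401.0, 331.0]]
```

Run:
```python
from station import bot
from h import *
import cv2
q=np.load("q.npy")
c=lambda h: toworld(q,[-45,29,h])[0]
bot.move_gripper(50.5,40)
f0=bot.get_wrist_force(); print(bot.get_t(),bot.get_opening(),f0)
hit=bot.line_to(c(44),max_speed=20,until_force=1.8)
print(hit,bot.get_t(),bot.get_position(),bot.get_wrist_force()-f0)
im=bot.read_camera("wrist"); cv2.imwrite("pics/w3.png",im[:,:,::-1])
```

```text
6.2167 50.28492452700857 [-0.10655921 -0.30463137  0.44247039]
True 7.3417 [566.95256417 116.46410025  53.88707622] [1.21765163 0.62175972 1.2677978 ]
```

View pics/w3.png

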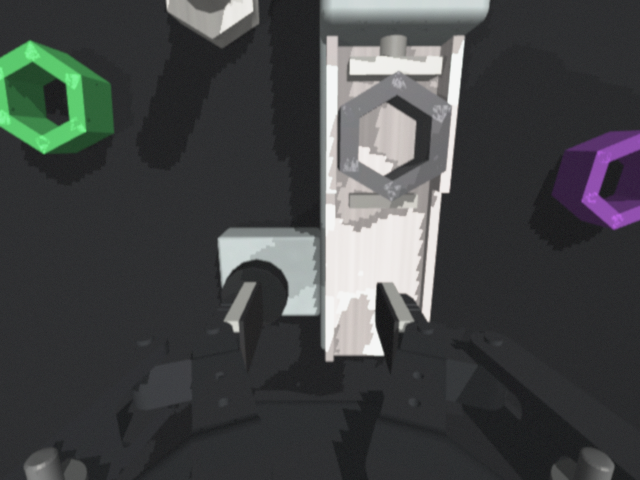

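Run:
```python
from station import bot
from h import *
import cv2
q=np.load("q.npy")
c=lambda h: toworld(q,[-45,29,h])[0]
f0=bot.get_wrist_force()
hit=bot.line_to(c(32),max_speed=14,until_force=18)
print(hit,bot.get_t(),bot.get_position(),bot.get_wrist_force()-f0)
bot.dwell(0.3)
print(bot.get_t(),bot.get_position(),bot.get_wrist_force(),bot.get_opening())
im=bot.read_camera("wrist"); cv2.imwrite("pics/w4.png",im[:,:,::-1])
```

```text
True 8.2167 [566.87260504 116.60165397  45.72225076] [-3.20700882 -1.06266303  7.9426946 ]
8.5167 [566.85730467 116.60242489  45.68151129] [-2.22309222 -1.96882708  9.56973667] 50.783371936918996
```

View pics/w4.png

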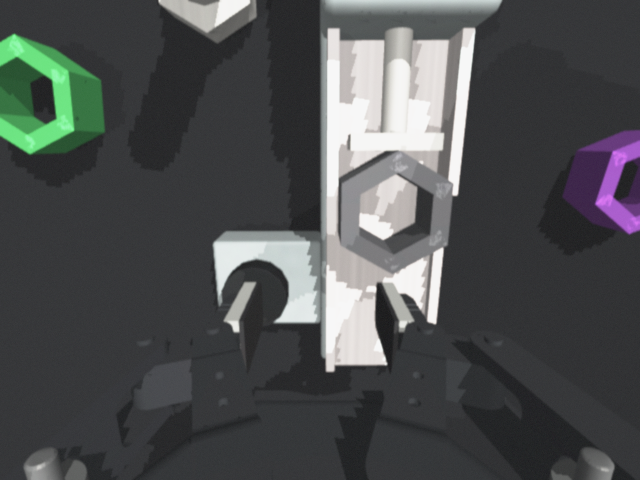

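Run:
```python
from station import bot
from h import *
import cv2
q=np.load("q.npy")
c=lambda h: toworld(q,[-45,29,h])[0]
for h in (45,44.2,43.4):
    hit=bot.line_to(c(h),max_speed=5,until_force=14)
    bot.dwell(0.1)
    f=bot.get_wrist_force(); print(h,hit,bot.get_t(),bot.get_position(),f)
    if hit or f[2]>20: break
bot.dwell(0.5)
im=bot.read_camera("wrist"); cv2.imwrite("pics/w5.png",im[:,:,::-1])
print(bot.get_t(),bot.get_position(),bot.get_wrist_force())
```

```text
45 False 8.9167 [566.80998315 116.54897585  45.62697895] [-4.90909859 -0.91244668 11.39955544]
44.2 False 9.325 [566.84644434 116.55158391  45.49796989] [-7.1358031  -0.12651471 17.36499652]
43.4 False 9.7333 [566.83512179 116.61637808  45.35455332] [-9.8922142  -0.46550259 24.31101399]
10.2833 [566.84145702 116.62036776  45.31787329] [-9.9931867  -0.37052406 22.62928942]
```

View pics/w5.png

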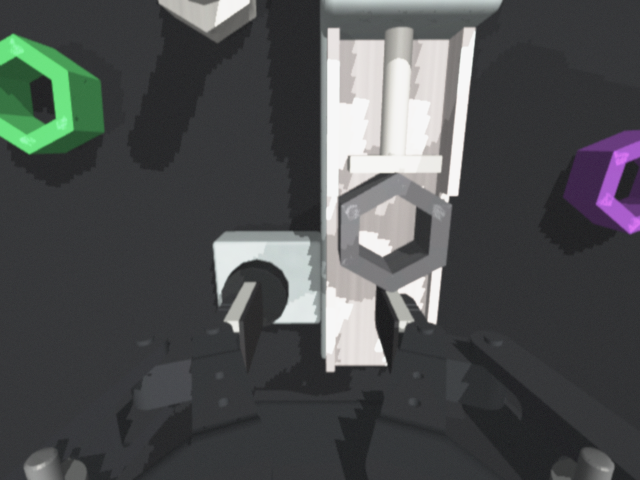

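Run:
```python
from station import bot
import cv2,numpy as np
ims=[]
for i in range(2):
    bot.dwell(0.6); ims.append(bot.read_camera("wrist"))
cv2.imwrite("pics/w6.png",cv2.resize(ims[1][130:370,200:500],(750,600))[:,:,::-1])
d=cv2.absdiff(ims[0],ims[1])[140:300,330:460]; a=cv2.imread("pics/w5.png")[:,:,::-1]
print(d.mean(),cv2.absdiff(np.ascontiguousarray(a),ims[1])[140:300,330:460].mean())
print(bot.get_t(),bot.get_position(),bot.get_wrist_force())
```

```text
1.4827884615384614 1.5459455128205128
11.5833 [566.84874538 116.62253765  45.33595171] [-9.6905602  -1.8008919  22.77788112]
```

View pics/w6.png

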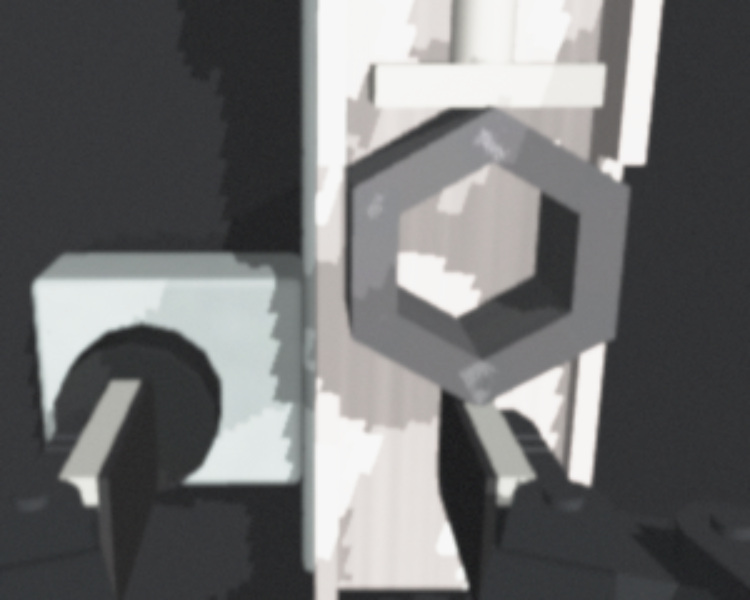

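```bash
python3 -c "
from station import bot
bot.close_job()"
```

```text
the job is handed in; nothing more can be done
```

The hex nut is out of its ejector and held in the channel, and the job was handed in at about 11.6 s.

**Which nut:** In the top picture the candidates were at about (row, column):
- (218, 196), green, lying loose on the table.
- (195, 313), purple, also loose on the table.
- (199, 258), dark steel with an open bore, lying in the nest of the left ejector. It fits the description, and an enlarged crop confirmed it.

**What I did:** I set the gripper to about 50 mm opening, so one fingertip stood on that ejector's button and the other in the channel at the same height. Then I pressed down until the button met its hard stop. The spring pushed the nut out against the channel finger.

**Last checks:**
- **Button:** It is fully down. The last 1.6 mm of commanded descent moved the tip less than 0.3 mm while the force rose from about 11 to 24 N; it then settled at about 23 N.
- **Nut:** The last wrist pictures show it flat, its front corner against the finger and the spring pusher close behind it. By the finger's position it came out about 34 mm. Pictures 0.65 s apart differed only by noise, so it is at rest.
- **Other things:** The arm and gripper touched nothing else that I know of. I took no overall picture at the end, so the other ejector and the bystanders were not checked again.

**Disagreements:**
- The top and wrist cameras placed the ejector about 3 mm apart. I used a point in between.
- The stated tip extent of 11 mm was really about 7 to 8 mm at this opening, so I judged the press by force.
- The first press stopped at its 18 N limit before the nut had reached the finger. I pressed further in three small steps.

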